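Find the concealed hatch release

ROBOT

A 6-joint arm with a two-finger parallel gripper is mounted at the origin on a cart in front of the work surface, level with it; the furniture and walls round the work are solid. World frame = base frame: x ahead of the robot, y to its left, z up, the work surface at z = 0. Lengths are in m, angles in rad, forces in N, time in s.
With the tool pointing down it reaches from about 0.35 to 0.775 m from the base axis. Payload 7.3 kg.
Tool frame: the origin (TCP) lies on the mounting face of the last link; the fingertips stand 178 mm ahead of it and the grasp point (between the pads) lies 159 mm ahead of it (robot.grip_depth is the distance from the TCP to the grasp point, in m); z points along the fingers, y is the line along which they close (so a half turn about z gives the same grasp; the last joint's range is limited). The gripper opens to 92 mm and grips with 3 to 60 N. Pads are 19 mm wide; open, the fingers measure 130 mm over their backs; the gripper's body (75 mm by 190 mm) begins 47 mm behind the grasp point.
Start: joints at [-1.316, 0.342, 1.524, -0, 1.275, -0.146], TCP at [0.205, -0.483, 0.405] pointing down, gripper open.
Joint ranges: [-2.53, 2.53], [-0.77, 2.02], [0.04, 2.7], [-1, 4.14], [0.28, 2.66], [-3.11, 3.11]. Speed limits (rad/s): [2.57, 2.57, 3.14, 3.14, 3.14, 3.14].

INTERFACE

Orientations are given as [roll, pitch, yaw] about the fixed x, y, z axes, in that order (R = Rz(yaw) Ry(pitch) Rx(roll)).
In Python, from cell import observe, cams, robot, models gives the robot as it stands.
- The arm moves only by the shell command python3 -m jog 'ROWS' [FORCE]. ROWS is JSON, a list of rows, each a list of 3 entries, a list of its own where there are three numbers: the shift along the tool's x, y, z each as a share of 0.4 m, from -1 to 1, then the turn about the tool's z as a share of pi rad, from -1 to 1, then the closure, from 0 (fully open) to 1 (shut). In form: [[[x, y, z], turn, jaw], ...]. A call has 1 to 12 rows; each row is the pose to reach, as a shift and turn from the pose commanded when the call began, along the tool's axes at that moment, turning the shorter way round; what a row does not reach only later rows make up. A row lasts 1/8 s, in which the tool goes at most 62.5 mm and 10.7 degrees, less where a joint would pass 70% of its speed; a pose out of reach is approached as far as the arm can. A call with a number of a shift or a turn outside -1 to 1 is refused whole. A call with a gripper value outside its range is refused whole. The fingers move at their own pace and stop on an object; FORCE is the grip in N (left out, the last holds). Time passes only in rows, so rows that repeat a pose let the fingers close. It gives the time, the measured TCP pose, the force, the opening and the grip force at its end, in the units of the state.
- observe(): the state, without advancing time (a new reading comes with each control period).
- cams.read_camera(name): name is "scene" or "top" or "wrist"; returns the picture (400x640x3 uint8, red, green, blue); there is no depth.
- cams.camera_model(name): a dict with "camera_matrix" (3x3 intrinsics, pixels), "pose" (4x4, takes a point from camera to world coordinates). Camera axes: x right, y down, z forward; pixel columns grow to the right and rows downward; lengths in m; the calibration is good to about 2 mm. A picture is of the moment at which its call begins: read the wrist's pose just before it. camera_model takes no time and is no camera call; for the wrist camera it gives the pose at the moment of the call.
- robot.hand_in(): hands the job in; it is judged then, once.
Trained networks look in the newest picture that a camera, given by its name, has taken for a name from the list of things; names that differ only in an ending like _2 or _b are one class to them, and where a whole thing is asked for, a point or a joint stands for the part that bears it (a point fixed in the world has none). Each returns a list of dicts, best first, with "confidence" (0 to 1); they miss things now and then, are a little off and sometimes report something else, mostly with a low value. They report only what shows in the picture. A call takes as long as a camera call.
- models.find_in(target, camera): "position" ([x, y, z] in m, in world coordinates, good to about 4 mm: the middle of the surface that is visible of it).
- models.pinpoint(target, camera): "position" ([x, y, z] in m, in world coordinates, good to about 4 mm: a listed point, or the origin of a listed thing).
The state is a dict: "time": time; "qpos": joint angles; "qvel": joint speeds; "joint_efforts": joint torques, N m; "tool_pos": TCP position; "tool_rot": TCP orientation; "contact_force": force on the tool from outside, world axes, zero at the start; "torque": the same for the moment, N m; "opening": finger opening in m; "grip_force": force on a finger pad.
Only numpy, scipy, OpenCV 4.12 (cv2) and the standard library are available. Lean on these libraries where they do the work, as an engineer would, in place of code of your own. Each camera call takes 0.05 s, during which the arm holds its last target. There are 200 camera calls.

TASK

The blue battery hatch of the grey power unit is shut by a concealed catch: one of the five look-alike flush plates in the row in front of it is the release button, the others are solid. Feel gently across the plates with closed fingertips, find the one that gives, press it fully home so that the hatch springs open, then let the button come back up and take the hand clear, leaving the hatch open. Only touch and press: do not lean hard on anything, and do not pick up or disturb the things lying around.

Things in the scene. Friction and masses are not known exactly. Their poses are not given: they have to be found in the camera images.
- case: Power unit: grey box fixed to the bench, 210 (x) by 294 (y) by 85 mm high. Origin: centre of its underside, z up; its front, with the row of plates, faces -x. Its top is flat at z = 85 mm: in front a grey panel strip (x -105 to -30 mm) with a row of five square openings along y at x = -67 mm, 56 mm apart, each filled by a plate; behind it the blue battery hatch (x -28 to +99 mm).
- release (a joint): The release button, one of the five plates (which one is not told; it can only be felt). Travel straight down in m: 0 at rest, 0.006 fully home. It springs back; it begins to move at about 2 N and takes about 6 N to reach the stop. At about 4 mm its catch lets go of the hatch.
- hatch (a joint): The blue battery hatch of the case, 127 by 270 by 5 mm, hinged along its back edge. Angle in rad: 0 shut and level with the panel, 1.4 fully open. A spring throws it up and back, away from the plates, in about a second once the catch is off; it then stays open by itself.
- hatch_edge (a point): Middle of the hatch's front edge, on its upper face.
- slot_1 (a point): Centre of opening 1 of 5 (1 at the case's +y end, 5 at -y), level with the panel's surface, axes as the case's. Opening 49 mm square; in it a light-grey 46 mm square plate, its top 1.5 mm below the panel. All five look alike: four are rigid blanks, one (varies) is the release button. Two closed fingertips (about 30 x 22 mm) fit in if centred and squared to the case.
- slot_2 (a point): Centre of opening 2 of 5 (1 at the case's +y end, 5 at -y), level with the panel's surface, axes as the case's. Opening 49 mm square; in it a light-grey 46 mm square plate, its top 1.5 mm below the panel. All five look alike: four are rigid blanks, one (varies) is the release button. Two closed fingertips (about 30 x 22 mm) fit in if centred and squared to the case.
- slot_3 (a point): Centre of opening 3 of 5 (1 at the case's +y end, 5 at -y), level with the panel's surface, axes as the case's. Opening 49 mm square; in it a light-grey 46 mm square plate, its top 1.5 mm below the panel. All five look alike: four are rigid blanks, one (varies) is the release button. Two closed fingertips (about 30 x 22 mm) fit in if centred and squared to the case.
- slot_4 (a point): Centre of opening 4 of 5 (1 at the case's +y end, 5 at -y), level with the panel's surface, axes as the case's. Opening 49 mm square; in it a light-grey 46 mm square plate, its top 1.5 mm below the panel. All five look alike: four are rigid blanks, one (varies) is the release button. Two closed fingertips (about 30 x 22 mm) fit in if centred and squared to the case.
- slot_5 (a point): Centre of opening 5 of 5 (1 at the case's +y end, 5 at -y), level with the panel's surface, axes as the case's. Opening 49 mm square; in it a light-grey 46 mm square plate, its top 1.5 mm below the panel. All five look alike: four are rigid blanks, one (varies) is the release button. Two closed fingertips (about 30 x 22 mm) fit in if centred and squared to the case.
- tape_black: Bystander, loose: roll of black tape lying flat in front of the power unit, 66 mm across, 19 mm high; origin under its centre.
- marker: Bystander, loose: blue marker pen with black cap lying in front of the power unit, 120 mm long, 13 mm high; origin under its centre.
- torch: Bystander, loose: white torch with black head lying at the left (+y) side of the power unit, 160 mm long, 31 mm high; origin under its centre.
- brass_elbow: Bystander, loose: brass pipe elbow lying at the right (-y) side of the power unit, 56 by 56 by 31 mm; origin under its centre.
- sanding_block: Bystander, loose: brown sanding block lying near the right front of the bench, 66 by 100 by 27 mm; origin under its centre.

How it is judged:
By the outcome, as a careful person would: the job done as asked, in the order asked, and still so for the second after the job is handed in, with the robot touching nothing.
It also fails if it takes over 58 s, if anything falls off the work surface, if the arm or the gripper's body presses on something with over 40 N, if the wrist force passes 120 N, or if a joint passes its speed limit or range.

## Working session

There is one attempt and no reset: what is moved stays moved. The work goes in short steps, Python scripts to look and compute and a shell command to move; the robot and the scene stay as the last step left them, time stands still between calls to the robot, and variables do not carry over. Pictures are saved under pics/ and viewed, at most 10 in all, crops included, and the job is handed in when it is done.

```bash
mkdir -p pics; ls
cat > h.py <<'E'
import numpy as np,cv2
from cell import observe,cams,robot,models
def snap(n,f):
    im=cams.read_camera(n); cv2.imwrite('pics/'+f,im[:,:,::-1]); return im
E
python3 - <<'E'
from h import *
s=observe();print({k:np.round(v,3).tolist() for k,v in s.items()})
snap('top','t1.png');snap('scene','s1.png')
for c in ('top','scene'):
  for t in ['case','slot_1','slot_2','slot_3','slot_4','slot_5','hatch_edge']:
    print(c,t,[(np.round(d['position'],4).tolist(),round(d['confidence'],2)) for d in models.pinpoint(t,c)][:3])
E
```

```text
pics
{'time': 0.0, 'qpos': [-1.316, 0.343, 1.525, 0.0, 1.275, -0.146], 'qvel': [0.001, -0.0, -0.002, 0.001, 0.0, 0.001], 'joint_efforts': [0.002, -43.123, -24.422, 0.072, 0.056, -0.0], 'tool_pos': [0.205, -0.483, 0.404], 'tool_rot': [-3.14, -0.0, 0.401], 'contact_force': [-0.166, 0.029, -0.484], 'torque': [0.0, -0.035, -0.0], 'grip_force': 0.0, 'opening': 0.092}
top case [([0.5987, -0.0284, 0.0019], 0.83)]
top slot_1 [([0.5469, -0.0988, 0.0886], 0.93), ([0.5043, 0.0607, 0.0879], 0.9), ([0.5199, 0.007, 0.0867], 0.88)]
top slot_2 [([0.5469, -0.0988, 0.0886], 0.93), ([0.5043, 0.0607, 0.0879], 0.9), ([0.5199, 0.007, 0.0867], 0.88)]
top slot_3 [([0.5469, -0.0988, 0.0886], 0.93), ([0.5043, 0.0607, 0.0879], 0.9), ([0.5199, 0.007, 0.0867], 0.88)]
top slot_4 [([0.5469, -0.0988, 0.0886], 0.93), ([0.5043, 0.0607, 0.0879], 0.9), ([0.5199, 0.007, 0.0867], 0.88)]
top slot_5 [([0.5469, -0.0988, 0.0886], 0.93), ([0.5043, 0.0607, 0.0879], 0.9), ([0.5199, 0.007, 0.0867], 0.88)]
top hatch_edge []
scene case [([0.601, -0.0284, 0.0022], 0.72)]
scene slot_1 [([0.5354, -0.0501, 0.0861], 0.97), ([0.5602, -0.1514, 0.088], 0.97), ([0.5493, -0.1039, 0.0847], 0.95)]
scene slot_2 [([0.5354, -0.0501, 0.0861], 0.97), ([0.5602, -0.1514, 0.088], 0.97), ([0.5493, -0.1039, 0.0847], 0.95)]
scene slot_3 [([0.5354, -0.0501, 0.0861], 0.97), ([0.5602, -0.1514, 0.088], 0.97), ([0.5493, -0.1039, 0.0847], 0.95)]
scene slot_4 [([0.5354, -0.0501, 0.0861], 0.97), ([0.5602, -0.1514, 0.088], 0.97), ([0.5493, -0.1039, 0.0847], 0.95)]
scene slot_5 [([0.5354, -0.0501, 0.0861], 0.97), ([0.5602, -0.1514, 0.088], 0.97), ([0.5493, -0.1039, 0.0847], 0.95)]
scene hatch_edge [([0.5719, -0.0375, 0.0845], 0.85), ([0.5611, -0.1546, 0.085], 0.18)]
```

Run:
```python
from h import *
P=[]
for k in range(2):
  for c in ('top','scene'):
    cams.read_camera(c)
    P+=[d['position'] for d in models.pinpoint('slot_3',c) if d['confidence']>.5]
P=np.array(P);P=P[np.argsort(-P[:,1])];print(P.round(4))
# fit: p = c + (3-i)*0.056*u(yaw)
from scipy.optimize import least_squares
u0=np.array([.25,-1]);u0/=np.linalg.norm(u0)
s=P[:,:2]@u0; i=np.round((s-s.min())/.056); print(i)
f=lambda q:(q[:2]+(2-i)[:,None]*.056*np.array([-np.sin(q[2]),np.cos(q[2])])-P[:,:2]).ravel()
r=least_squares(f,[.53,-.05,.25],loss='soft_l1',f_scale=.003);print(r.x,abs(r.fun).max(),P[:,2].mean())
for k in range(5):print(k+1,r.x[:2]+(2-k)*.056*np.array([-np.sin(r.x[2]),np.cos(r.x[2])]))
```

```text
[[ 0.5036  0.0596  0.0878]
 [ 0.5007  0.0596  0.0868]
 [ 0.5017  0.0588  0.0833]
 [ 0.5035  0.0576  0.0874]
 [ 0.5226  0.0074  0.0838]
 [ 0.5184  0.0069  0.085 ]
 [ 0.5192  0.0058  0.0869]
 [ 0.523   0.0026  0.0811]
 [ 0.5293 -0.0488  0.0826]
 [ 0.5383 -0.0497  0.0858]
 [ 0.5338 -0.0516  0.0873]
 [ 0.5471 -0.099   0.0859]
 [ 0.5457 -0.0994  0.0869]
 [ 0.5483 -0.1004  0.0879]
 [ 0.5481 -0.1005  0.0913]
 [ 0.5618 -0.1521  0.0854]
 [ 0.5661 -0.1527  0.0856]
 [ 0.5618 -0.1527  0.0862]
 [ 0.5652 -0.1553  0.088 ]
 [ 0.6327 -0.2419 -0.0051]]
[0. 0. 0. 0. 1. 1. 1. 1. 2. 2. 2. 3. 3. 3. 3. 4. 4. 4. 4. 6.]
[ 0.53373134 -0.04726027  0.28569125] 0.03584080883361962 0.081495
1 [0.50216742 0.06020004]
2 [0.51794938 0.00646988]
3 [ 0.53373134 -0.04726027]
4 [ 0.54951331 -0.10099043]
5 [ 0.56529527 -0.15472058]
```

View pics/t1.png

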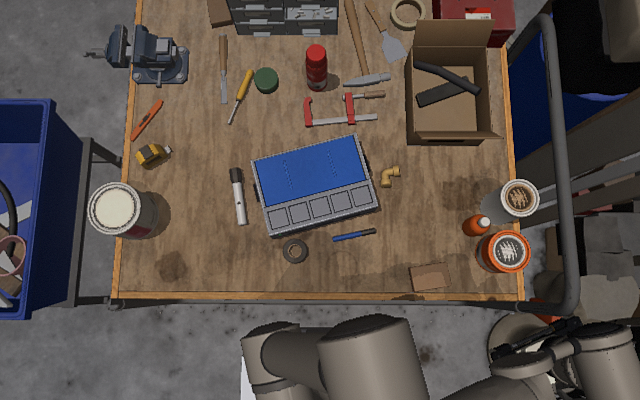

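View pics/s1.png

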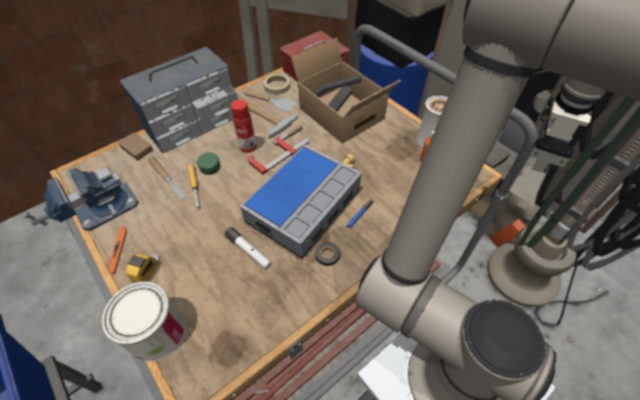

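```bash
python3 -m jog '[[[1,-0.57,0],0.038,1],[[1,-0.57,0],0.038,1],[[1,-0.57,0],0.038,1],[[1,-0.57,0],0.038,1],[[1,-0.57,0],0.038,1],[[1,-0.57,0],0.038,1],[[1,-0.57,0],0.038,1],[[1,-0.57,0],0.038,1],[[1,-0.57,0],0.038,1],[[1,-0.57,0],0.038,1]]' 10
cat >> h.py <<'E'
from scipy.spatial.transform import Rotation as Ro
def delta(p,yaw):
    """print row entries to reach TCP p with tool yaw"""
    s=observe();R=Ro.from_euler('xyz',s['tool_rot']).as_matrix()
    print('t',s['time'],'pos',np.round(s['tool_pos'],4),'yaw',round(s['tool_rot'][2],4),'F',np.round(s['contact_force'],2))
    print('row',np.round(R.T@(np.array(p)-s['tool_pos'])/.4,4),'turn',round((s['tool_rot'][2]-yaw)/np.pi,4))
E
python3 - <<'E'
from h import *
delta([.5335,-.048,.36],.281)
snap('wrist','w1.png')
P=[d['position'] for d in models.pinpoint('slot_3','wrist') if d['confidence']>.4]
print(np.round(P,4))
E
```

```text
time: 2.45
tool_pos: [0.4838, -0.1179, 0.4047]
tool_rot: [3.141, 0.001, 0.281]
contact_force: [0.1, -1.1, 0.3]
opening: 0.0007
grip_force: 0.0
t 2.45 pos [ 0.4838 -0.1179  0.4047] yaw 0.2812 F [ 0.14 -1.05  0.28]
row [ 0.1678 -0.1335  0.1115] turn 0.0001
[]
```

View pics/w1.png

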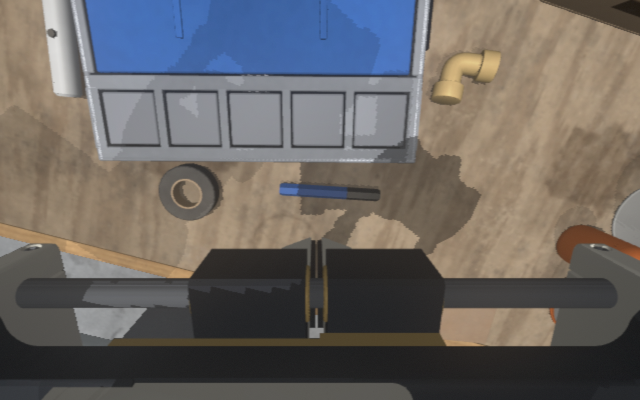

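The wrist picture shows all five plates in a row, centres about (131,118), (193,118), (255,119), (318,119), (381,120); tape, marker and elbow stay clear of the row.

Run:
```python
from h import *
m=cams.camera_model('wrist');K=np.array(m['camera_matrix']);T=np.array(m['pose'])
px=np.array([[131,118],[193,118],[255,118.7],[318,119.3],[381,120]])
d=(T[:3,:3]@np.linalg.inv(K)@np.c_[px,np.ones(5)].T).T
w=T[:3,3]+d*((.084-T[2,3])/d[:,2])[:,None];print(w.round(4))
v=w[0]-w[4];print('yaw',np.arctan2(-v[0],v[1]),'len',np.linalg.norm(v),'mid',w.mean(0))
P=[]
for t in range(3):
  cams.read_camera('wrist'); P+=[p['position'] for p in models.pinpoint('slot_3','wrist')]
print(np.round(P,4))
```

```text
[[ 0.503   0.0597  0.084 ]
 [ 0.5184  0.0064  0.084 ]
 [ 0.5331 -0.0471  0.084 ]
 [ 0.5482 -0.1015  0.084 ]
 [ 0.5632 -0.156   0.084 ]]
yaw 0.2718431516804257 len 0.22396241376255258 mid [ 0.5331718  -0.04771953  0.084     ]
[[ 0.572  -0.0386  0.0844]
 [ 0.5695 -0.0416  0.0845]]
```

Run:
```python
from h import *
delta([.5638,-.1555,.272],.276)
```

```text
t 2.85 pos [ 0.484  -0.1178  0.4048] yaw 0.2806 F [-0.2  -0.76  0.36]
row [0.1655 0.1457 0.332 ] turn 0.0015
```

```bash
python3 -m jog '[[[0.1655,0.1457,0.1],0.0015,1],[[0.1655,0.1457,0.22],0.0015,1],[[0.1655,0.1457,0.3],0.0015,1],[[0.1655,0.1457,0.332],0.0015,1],[[0.1655,0.1457,0.332],0.0015,1],[[0.1655,0.1457,0.332],0.0015,1]]'
python3 - <<'E'
from h import *
delta([.5638,-.1555,.2635],.276)
E
```

```text
time: 3.6
tool_pos: [0.5643, -0.1551, 0.274]
tool_rot: [3.139, -0.003, 0.277]
contact_force: [0.7, 0.9, -0.7]
opening: 0.0001
grip_force: 0.0
t 3.6 pos [ 0.5643 -0.1551  0.274 ] yaw 0.2768 F [ 0.67  0.88 -0.74]
row [-0.0016  0.0005  0.0263] turn 0.0002
```

```bash
python3 -m jog '[[[0,0,0.01],0,1],[[0,0,0.018],0,1],[[0,0,0.021],0,1],[[0,0,0.0225],0,1],[[0,0,0.024],0,1],[[0,0,0.025],0,1],[[0,0,0.025],0,1]]'
```

```text
time: 4.47
tool_pos: [0.564, -0.155, 0.2619]
tool_rot: [3.142, 0.0, 0.277]
contact_force: [-1.0, 0.5, -0.5]
opening: 0.0008
grip_force: 0.0
```

```bash
python3 -m jog '[[[0,0,0.00125],0,1],[[0,0,0.0025],0,1],[[0,0,0.0025],0,1]]'; python3 -m jog '[[[0,0,0.00125],0,1],[[0,0,0.0025],0,1],[[0,0,0.0025],0,1]]'
```

```text
time: 4.85
tool_pos: [0.5639, -0.155, 0.2618]
tool_rot: [3.141, -0.0, 0.277]
contact_force: [-2.9, 0.5, 6.3]
opening: 0.0005
grip_force: 3.3
time: 5.22
tool_pos: [0.5639, -0.1549, 0.2617]
tool_rot: [3.141, -0.001, 0.277]
contact_force: [-5.1, 1.3, 13.2]
opening: 0.0006
grip_force: 6.5
```

```bash
python3 -m jog '[[[0,0,-0.015],0,1],[[0,0,-0.03],0,1],[[0,-0.07,-0.03],0,1],[[0,-0.14,-0.03],0,1],[[0,-0.14,-0.03],0,1],[[0,-0.14,-0.03],0,1],[[0,-0.14,-0.015],0,1],[[0,-0.14,-0.006],0,1],[[0,-0.14,-0.004],0,1],[[0,-0.14,-0.003],0,1],[[0,-0.14,-0.0015],0,1],[[0,-0.14,-0.0015],0,1]]'
```

```text
time: 6.72
tool_pos: [0.5486, -0.1016, 0.2617]
tool_rot: [3.141, -0.0, 0.276]
contact_force: [-3.8, 0.2, 12.8]
opening: 0.0005
grip_force: 6.2
```

Slot 4 is rigid too. On to slot 3.

```bash
python3 -m jog '[[[0,0,-0.015],0,1],[[0,0,-0.03],0,1],[[0,-0.07,-0.03],0,1],[[0,-0.14,-0.03],0,1],[[0,-0.14,-0.03],0,1],[[0,-0.14,-0.03],0,1],[[0,-0.14,-0.015],0,1],[[0,-0.14,-0.006],0,1],[[0,-0.14,-0.004],0,1],[[0,-0.14,-0.002],0,1],[[0,-0.14,-0.0005],0,1],[[0,-0.14,-0.0005],0,1]]'
```

```text
time: 8.22
tool_pos: [0.5332, -0.0476, 0.2617]
tool_rot: [3.141, 0.0, 0.277]
contact_force: [-4.3, -1.6, 10.6]
opening: 0.0008
grip_force: 4.8
```

```bash
python3 -m jog '[[[0,0,-0.015],0,1],[[0,0,-0.03],0,1],[[0,-0.07,-0.03],0,1],[[0,-0.14,-0.03],0,1],[[0,-0.14,-0.03],0,1],[[0,-0.14,-0.03],0,1],[[0,-0.14,-0.015],0,1],[[0,-0.14,-0.006],0,1],[[0,-0.14,-0.004],0,1],[[0,-0.14,-0.002],0,1],[[0,-0.14,0],0,1],[[0,-0.14,0],0,1]]'
```

```text
time: 9.72
tool_pos: [0.5178, 0.0063, 0.2618]
tool_rot: [3.141, 0.0, 0.277]
contact_force: [-3.9, -1.3, 10.2]
opening: 0.0002
grip_force: 5.1
```

Slots 3 and 2 are rigid; slot 1 remains, and must still be felt.

```bash
python3 -m jog '[[[0,0,-0.015],0,1],[[0,0,-0.03],0,1],[[0,-0.07,-0.03],0,1],[[0,-0.14,-0.03],0,1],[[0,-0.14,-0.03],0,1],[[0,-0.14,-0.03],0,1],[[0,-0.14,-0.015],0,1],[[0,-0.14,-0.006],0,1],[[0,-0.14,-0.004],0,1],[[0,-0.14,-0.002],0,1],[[0,-0.14,0],0,1],[[0,-0.14,0],0,1]]'
```

```text
time: 11.22
tool_pos: [0.5028, 0.0604, 0.2608]
tool_rot: [3.141, -0.0, 0.277]
contact_force: [-0.7, -0.3, 1.5]
opening: 0.0003
grip_force: 0.8
```

Slot 1 gives. Pressing it home.

```bash
python3 -m jog '[[[0,0,0.003],0,1],[[0,0,0.006],0,1],[[0,0,0.009],0,1],[[0,0,0.012],0,1],[[0,0,0.014],0,1],[[0,0,0.014],0,1],[[0,0,0.014],0,1]]'
```

```text
time: 12.1
tool_pos: [0.5028, 0.0605, 0.2557]
tool_rot: [3.141, -0.001, 0.277]
contact_force: [-3.6, -1.7, 9.9]
opening: 0.0004
grip_force: 4.7
```

Travel is about 6.1 mm and the force has passed 6 N, so it is home. Hold briefly, then lift slowly and back away.

```bash
python3 -m jog '[[[0,0,0.001],0,1],[[0,0,0.001],0,1],[[0,0,0],0,1],[[0,0,-0.01],0,1],[[0,0,-0.02],0,1],[[0,0,-0.05],0,1],[[0,0,-0.12],0,1],[[-0.05,0,-0.2],0,1],[[-0.12,0,-0.28],0,1],[[-0.2,0,-0.35],0,1],[[-0.2,0,-0.35],0,1],[[-0.2,0,-0.35],0,1]]'
python3 - <<'E'
from h import *
print(observe()['contact_force'])
snap('wrist','w2.png');snap('scene','s2.png')
cv2.imwrite('pics/c2.png',np.vstack([cv2.imread('pics/w2.png')[:250],cv2.imread('pics/s2.png')[100:400]]))
E
```

```text
time: 13.6
tool_pos: [0.4261, 0.0387, 0.395]
tool_rot: [3.142, -0.001, 0.277]
contact_force: [-0.1, 0.3, 0.2]
opening: 0.0005
grip_force: 0.0
[-0.08244578  0.27627059  0.17391563]
```

View pics/c2.png

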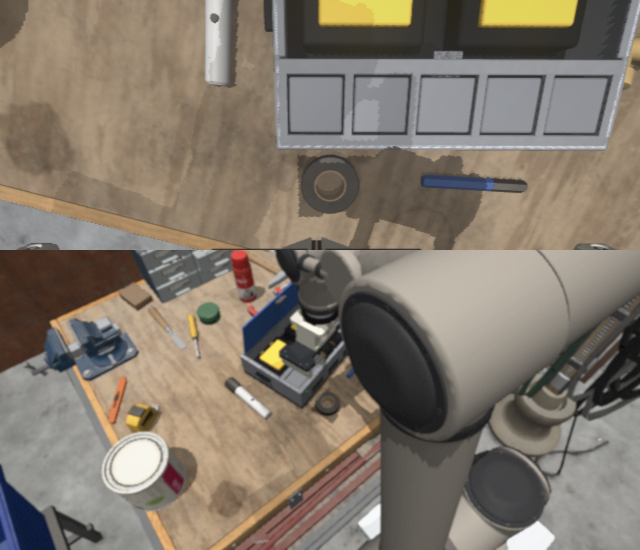

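The hatch stands open, with the yellow batteries showing at (365,10) and (530,10) and the blue lid upright at (265,320). All five plates are level at row ~105, the things lying around haven't moved, and the hand is clear with no contact force.

```bash
python3 -m jog '[[[0,0,0],0,1],[[0,0,0],0,1],[[0,0,0],0,1],[[0,0,0],0,1]]'; python3 -c "
from cell import robot
print(robot.hand_in())"
```

```text
time: 14.2
tool_pos: [0.4259, 0.0386, 0.395]
tool_rot: [3.142, 0.0, 0.277]
contact_force: [-0.4, -0.2, 0.3]
opening: 0.0007
grip_force: 0.0
the job is handed in; nothing more can be done
None
```

The release button was plate 1 (the +y end): I pressed it fully home, the hatch sprang open and stayed open, the button came back up, and I handed the job in at about 14 s with the hand clear.

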